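# Latch the sealed hatch of a microscope light source

### The job

Close the open hatch of the white light-source housing: swing it down, press it gently onto its rubber seal and, while pressing, turn the red wing knob clockwise until its hidden tongue is fully home under the frame edge. Feel for the depth: too light and the tongue catches on the edge, where it must not be forced; too hard and the seal is crushed. Then let go so that the tongue alone holds the hatch, and leave the other things on the bench where they are.

Things in the scene. Friction and masses are not known exactly. Their poses are not given: they have to be found in the camera images.
- unit: White fixed light-source housing, 240 (x) x 260 (y) x about 115 mm high, black bezel frame on top with an opening closed by the hatch. Origin: centre of its underside on the bench; x from the hatch's free edge to its hinge, z up. The frame's height is adjustable: it, its seal and the edge the tongue hooks under lie up to 7 mm above or below nominal. This is not measured: feel for it.
- hatch (a joint): Hinge angle of the aluminium hatch (168 mm from hinge to free edge, 160 wide, 4 thick, 0.24 kg with knob). 0 rad: level; grows as the free edge rises. A stiff hinge keeps it where it is left; 1 to 4 N at the free edge pushes it down. It meets the seal at 0.03 (+-0.045) rad; latched it rests at 0 (+-0.05) rad. The knob must stay near angle 0 until the hatch is down.
- wing_knob (a joint): Angle of the red wing knob and its tongue, 0 to 1.5 rad (firm stop), growing clockwise from above. Near 0 wing and tongue lie along the housing's y, hatch free; home, the tongue points to the housing's -x under the front frame edge. Pressing the knob with about 17 N just brings the tongue deep enough to pass; 19 to 22 N is good; over 27 N crushes the seal. Friction holds the knob.
- knob_grip (a point): On the knob's turning axis, at mid height of the red wing: a plate 44 mm long, 10 thick, 26 high, on a red disc of 52 mm diameter that turns with it. This point is 13 mm above the disc, 13 below the wing's top, 18.8 above the panel's top face, 125 mm from the hinge. Axes: y along the wing (the housing's y at knob angle 0), x across its thickness, z out of the panel.
- tongue_tip (a point): Middle of the end face of the hidden steel tongue, a square-edged bar 10 mm wide, 8 thick, ending 40 mm from the knob's axis, its top 25 mm below the panel's underside. It meets the 16 mm thick frame edge at a knob angle of about 0.4 rad: too high, it jams there, and over 25 N on the edge (0.9 N m on the knob) damages it, so press a little deeper; deep enough, it swings on easily.
- hatch_push (a point): Point on the hatch's top face, 13 mm from its free edge, 50 mm to the -y side of the knob, good for pushing the hatch down. Axes of the hatch: -x from hinge to free edge, y along the hinge, z out of the top face. Beneath lies a black rubber seal strip, 140 mm long, 158 mm from the hinge. It yields 3 N per mm, is squeezed about 5 mm when latched, and is crushed by more than 22 N.
- hatch_hinge (a point): Point on the hinge line, mid width, at the level of the panel's underside. It lies 80 mm to +x of the housing's centre, 119 mm above the bench.
- screwdriver: Bystander beside the housing: screwdriver, 170 mm long, lying. Origin under its middle.
- lens_jar: Bystander beside the housing: amber jar with blue cap, 44 mm diameter, 50 mm high. Origin at the centre of its underside.
- flask: Bystander: clear flat culture flask with a red cap, 100 x 75 x 28 mm. Origin at the centre of its underside.
- dishes: Bystander: stack of three clear dishes, 94 mm diameter, 42 mm high. Origin at the centre of its underside.
- tip_box: Bystander: blue pipette-tip box, 85 x 120 x 55 mm. Origin at the centre of its underside.
- media_bottle: Bystander: glass bottle with an orange cap, 70 mm diameter, 150 mm high. Origin at the centre of its underside.

How it is judged:
By the outcome, as a careful person would: the job done as asked, in the order asked, and still so for the second after the job is handed in, with the robot touching nothing.
It also fails if it takes over 61 s, if anything falls off the work surface, if the arm or the gripper's body presses on something with over 40 N, if the wrist force passes 120 N, or if a joint passes its speed limit or range.

### The arm

A 7-joint arm with a two-finger parallel gripper is mounted at the origin on the work surface. World frame = base frame: x ahead of the robot, y to its left, z up, the work surface at z = 0. Lengths are in m, angles in rad, forces in N, time in s.
With the tool pointing down it reaches from about 0.35 to 0.9 m from the base axis. Payload 8.1 kg.
Tool frame: the origin (TCP) lies at the very end of the fingers, on their centre line; the grasp point (between the pads) lies 19 mm behind it (grip_point_offset is the distance from the TCP to the grasp point, in m); z points along the fingers, x is the direction in which the jaws open and shut, and the axes are right-handed (so a half turn about z gives the same grasp; the last joint's range is limited). The gripper opens to 92 mm and grips with 3 to 60 N. Pads are 19 mm wide; open, the fingers measure 130 mm over their backs; the gripper's body (75 mm by 190 mm) begins 47 mm behind the grasp point.
Start: joints at [-0.103, 0.434, 0.025, 1.573, -0.012, 1.134, -0.075], TCP at [0.625, -0, 0.227] pointing down, gripper open.
Joint ranges: [-2.62, 2.62], [-0.44, 2.09], [-1.27, 1.32], [0.08, 2.57], [-1.32, 4.46], [0.12, 2], [-2.74, 2.74]. Speed limits (rad/s): [2.22, 2.22, 3.01, 3.01, 3.14, 3.14, 3.14].

### API

Orientations are given as a rotation vector (axis times angle).
In Python, from cell import observe, get_image, camera_model, sign_off, grip_point_offset gives the robot as it stands.
- The arm moves only by the tool play_rows, never from a script. Its argument "rows" is a list of rows, each a list of 7 numbers: the shift along the tool's x, y, z as a fraction of full scale, then the turn, a rotation vector about the tool's x, y, z as a fraction of full scale, then the closure, from -1 (fully open) to 1 (shut). A call has 1 to 5 rows; each row shifts and turns the pose as measured when the row begins, along the tool's axes as they then stand; what a row does not reach is not made up. Full scale, the value 1, is 0.15 m for a shift and 0.5 rad for a turn. A row lasts 1/10 s, in which the tool goes at most 50 mm and 8.59 degrees, less where a joint would pass 70% of its speed; a pose out of reach is approached as far as the arm can. A call with a number of a shift or a turn outside -1 to 1 is refused whole. A call with a gripper value outside its range is refused whole. The fingers move at their own pace and stop on an object; "force" is the grip in N (left out, the last holds). Time passes only in rows, so rows that do not move let the fingers close. It gives the time, the measured TCP pose, the force and the opening at its end, in the units of the state.
- observe(): the state, without advancing time (a new reading comes with each control period).
- get_image(name): name is "scene" or "side" or "wrist"; returns the picture (384x512x3 uint8, blue, green, red); there is no depth.
- camera_model(name): a dict with "K" (3x3 intrinsics, pixels), "R" (3x3) and "t" (3): a world point X has camera coordinates R X + t. Camera axes: x right, y down, z forward; pixel columns grow to the right and rows downward; lengths in m; the calibration is good to about 2 mm. A picture is of the moment at which its call begins: read the wrist's pose just before it. camera_model takes no time and is no camera call; for the wrist camera it gives the pose at the moment of the call.
- sign_off(): hands the job in, once; it reports no verdict.
The state is a dict: "clock": time; "joints": joint angles; "dq": joint speeds; "joint_efforts": joint torques, N m; "position": TCP position; "ee_rot": TCP orientation; "force": force on the tool from outside, world axes, zero at the start; "ft_torque": the same for the moment, N m; "width": opening from 0.0 (shut) to 1.0 (fully open).
Only numpy, scipy, OpenCV 4.12 (cv2) and the standard library are available. Lean on these libraries where they do the work, as an engineer would, in place of code of your own. Each camera call takes 0.05 s, during which the arm holds its last target.

## Working session

There is one attempt and no reset: what is moved stays moved. The work goes in short steps, Python scripts to look and compute and a tool call to move; the robot and the scene stay as the last step left them, time stands still between calls to the robot, and variables do not carry over. Pictures are saved under pics/ and viewed, and the job is handed in when it is done.

Besides the shell and the picture viewer there is one more tool, called after ">>>" in YAML: its name, and indented under it one key for each argument. play_rows: Moves the arm, as the interface text tells. Its arguments: {"type":"object","properties":{"rows":{"type":"array","items":{"type":"array","items":{"type":"number"}}},"force":{"type":"number"}},"required":["rows"]}

```bash
ls; mkdir -p pics
python3 - <<'E'
from cell import *
import cv2
s=observe();print(s); print(grip_point_offset)
for n in("scene","side","wrist"):
    cv2.imwrite(f"pics/{n}0.png",get_image(n)); m=camera_model(n); print(n,m)
E
```

```text
pics
{'clock': 0.0, 'joints': array([-0.10259916,  0.43523823,  0.02498328,  1.57409183, -0.01158566,
        1.13399324, -0.07513559]), 'dq': array([-3.22608281e-04, -1.84174327e-03, -1.70738811e-03, -2.74606697e-04,
       -8.71946874e-04,  3.19868570e-04, -2.00949683e-05]), 'joint_efforts': array([ 3.89017032e-04, -6.67853522e+01,  9.84863900e-01, -3.14464223e+01,
       -6.05165795e-02,  4.27553023e-02,  1.12382318e-04]), 'position': array([ 6.24491826e-01, -6.85212829e-05,  2.25937660e-01]), 'ee_rot': array([ 3.14143021e+00, -1.71914342e-04, -2.47805472e-03]), 'force': array([ 0.7089387 ,  0.14512894, -0.91960864]), 'ft_torque': array([-0.00189626, -0.07657314, -0.04397401]), 'width': 1.0004280394415122}
0.0188
scene {'K': array([[436.06445152,   0.        , 253.07821684],
       [  0.        , 436.06445152, 189.72362889],
       [  0.        ,   0.        ,   1.        ]]), 'R': array([[ 0.15718249,  0.98746079, -0.01465782],
       [ 0.72149187, -0.12495551, -0.68105478],
       [-0.67434646,  0.09647439, -0.73208575]]), 't': array([-0.0848736 , -0.35303248,  1.7536079 ])}
side {'K': array([[448.76747084,   0.        , 270.09749683],
       [  0.        , 448.76747084, 180.65977393],
       [  0.        ,   0.        ,   1.        ]]), 'R': array([[-0.6890623 , -0.72459543,  0.01243393],
       [-0.4890769 ,  0.45229529, -0.74581013],
       [ 0.53478681, -0.5199908 , -0.66604252]]), 't': array([0.37328995, 0.35489382, 1.1180011 ])}
wrist {'K': array([[267.69214242,   0.        , 250.56451196],
       [  0.        , 267.69214242, 193.65530329],
       [  0.        ,   0.        ,   1.        ]]), 'R': array([[ 0.99999585,  0.00172488, -0.00230794],
       [ 0.00233657, -0.95415758,  0.2992956 ],
       [-0.00168589, -0.29929975, -0.95415765]]), 't': array([-0.62453615, -0.03838737,  0.39187853])}
```

View pics/scene0.png

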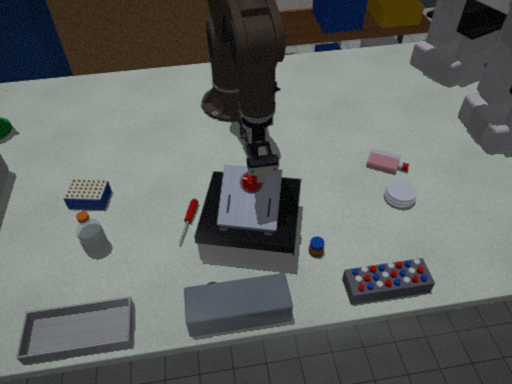

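View pics/side0.png

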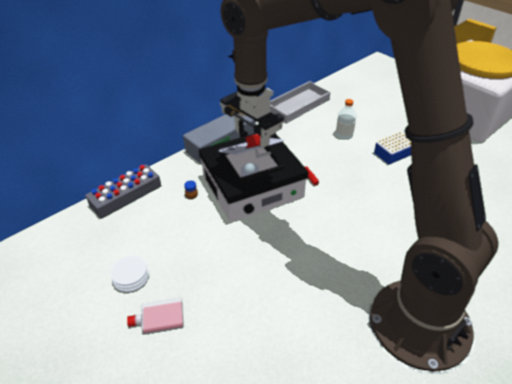

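View pics/wrist0.png

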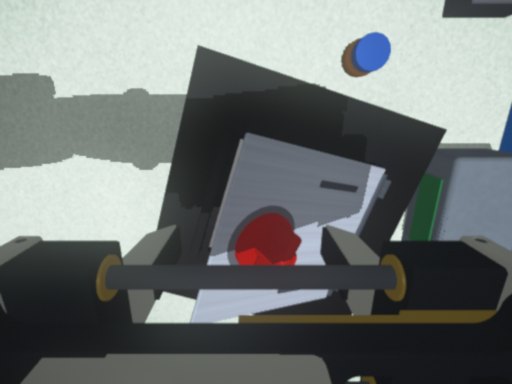

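Run:
```python
import cv2
a=cv2.imread('pics/scene0.png')[150:280,180:340]; cv2.imwrite('pics/scene0z.png',cv2.resize(a,None,fx=4.5,fy=4.5,interpolation=2))
a=cv2.imread('pics/side0.png')[110:225,180:330]; cv2.imwrite('pics/side0z.png',cv2.resize(a,None,fx=5,fy=5,interpolation=2))
a=cv2.imread('pics/wrist0.png')[30:340,140:460]; cv2.imwrite('pics/wrist0z.png',cv2.resize(a,None,fx=1.9,fy=1.9,interpolation=2))
```

```text
(no output)
```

View pics/scene0z.png

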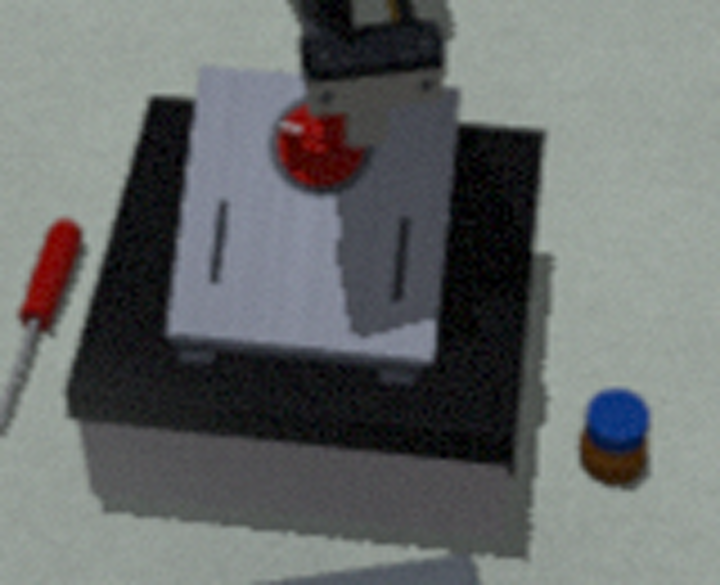

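View pics/side0z.png

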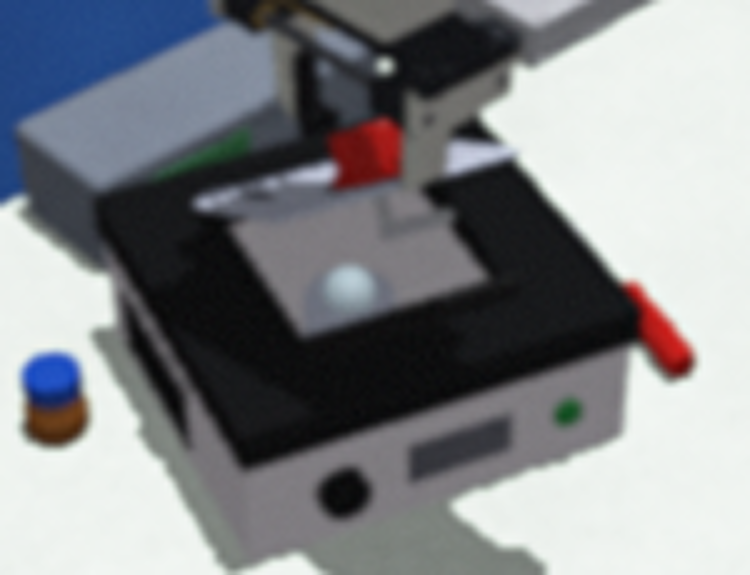

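View pics/wrist0z.png

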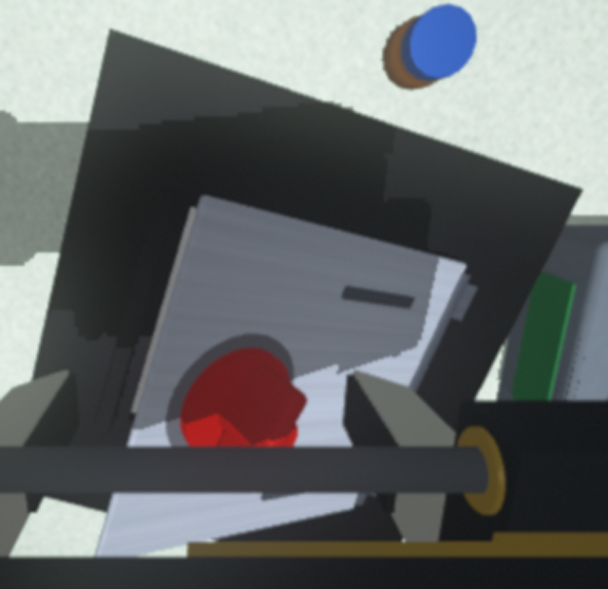

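```bash
cat > h.py <<'E'
import numpy as np
from scipy.spatial.transform import Rotation as Ro
def proj(m,P):
    P=np.atleast_2d(P);c=P@np.array(m['R']).T+m['t'];u=c@np.array(m['K']).T;return u[:,:2]/u[:,2:]
def hatchpt(r,y,z,th): # r from hinge toward free edge, z above underside; unit coords
    return np.array([.08-r*np.cos(th)-z*np.sin(th), y, .119+r*np.sin(th)+z*np.cos(th)])
def toW(p,X,Y,yaw):
    c,s=np.cos(yaw),np.sin(yaw);return np.array([X+c*p[0]-s*p[1],Y+s*p[0]+c*p[1],p[2]])
E
cat > fit.py <<'E'
from h import *
from cell import camera_model
from scipy.optimize import least_squares
M={n:camera_model(n) for n in('scene','side','wrist')}
z={'scene':(4.5,180,150),'side':(5,180,110),'wrist':(1.9,140,30)}
F=lambda sx,sy:('f',sx,sy)
obs=[('scene',(152,98),F(-1,-1)),('scene',(545,130),F(-1,1)),('scene',(75,388),F(1,-1)),
('side',(238,435),F(-1,1)),('wrist',(110,30),F(-1,1)),('wrist',(582,188),F(1,1)),
('scene',(167,335),('h',0,-1)),('scene',(436,358),('h',0,1)),('scene',(200,67),('h',1,-1)),('scene',(458,88),('h',1,1)),
('wrist',(203,196),('h',1,1)),('wrist',(466,263),('h',0,1)),('wrist',(97,555),('h',1,-1)),('wrist',(360,505),('h',0,-1)),
('scene',(103,512),('b',1,-1)),('scene',(528,555),('b',1,1)),('side',(235,570),('b',-1,1)),('side',(622,435),('b',-1,-1))]
def pt(o,p):
    X,Y,yaw,th,h,ins,r0=p
    k,a,b=o
    if k=='f':q=np.array([a*.12,b*.13,h])
    elif k=='b':q=np.array([a*(.12-ins),b*(.13-ins),0])
    else:q=hatchpt(.168 if a else r0,b*.08,.004,th)
    return toW(q,X,Y,yaw)
def res(p):
    out=[]
    for n,uv,o in obs:
        s,ox,oy=z[n];px=np.array(uv)/s+[ox,oy]
        out.append(proj(M[n],pt(o,p))[0]-px)
    return np.array(out)
r=least_squares(lambda p:np.r_[res(p).ravel(),(p[6]-0)*200],[.68,0,-.2,.3,.115,.003,0],loss='soft_l1')
print(r.x.round(4))
for o,e in zip(obs,res(r.x)):print(o,e.round(1))
X,Y,yaw,th,*_=r.x
print('knobgrip',toW(hatchpt(.125,0,.0228,th),X,Y,yaw),'free',toW(hatchpt(.168,0,.004,th),X,Y,yaw))
E
python3 fit.py
```

```text
[ 0.6622 -0.0252 -0.2862  0.5484  0.119  -0.0045  0.0008]
('scene', (152, 98), ('f', -1, -1)) [-0.9  0.9]
('scene', (545, 130), ('f', -1, 1)) [-1.6  0.8]
('scene', (75, 388), ('f', 1, -1)) [-1.1  0.3]
('side', (238, 435), ('f', -1, 1)) [-1. -2.]
('wrist', (110, 30), ('f', -1, 1)) [6.7 2.8]
('wrist', (582, 188), ('f', 1, 1)) [ 1.2 -1.3]
('scene', (167, 335), ('h', 0, -1)) [-0.1  0.2]
('scene', (436, 358), ('h', 0, 1)) [-0.4  0.6]
('scene', (200, 67), ('h', 1, -1)) [-0.3 -0.3]
('scene', (458, 88), ('h', 1, 1)) [ 0.3 -0.4]
('wrist', (203, 196), ('h', 1, 1)) [-0.8 -4.1]
('wrist', (466, 263), ('h', 0, 1)) [ 1.  -3.3]
('wrist', (97, 555), ('h', 1, -1)) [-0.5  2.6]
('wrist', (360, 505), ('h', 0, -1)) [-2.5 -0.3]
('scene', (103, 512), ('b', 1, -1)) [-4.6 -0.8]
('scene', (528, 555), ('b', 1, 1)) [-3.9 -0.6]
('side', (235, 570), ('b', -1, 1)) [0.9 0.9]
('side', (622, 435), ('b', -1, -1)) [0.3 0.4]
knobgrip [ 0.62522274 -0.01433386  0.20362489] free [ 0.59942424 -0.00674186  0.21000005]
```

```bash
cat > fit2.py <<'E'
exec(open('fit.py').read().split('def pt')[0])
def pt(o,p):
    X,Y,yaw,th,h,fx,fy,bx,by=p
    k,a,b=o
    if k=='f':q=np.array([a*fx,b*fy,h])
    elif k=='b':q=np.array([a*bx,b*by,0])
    else:q=hatchpt(.168 if a else 0,b*.08,.004,th)
    return toW(q,X,Y,yaw)
def res(p):
    out=[]
    for n,uv,o in obs:
        s,ox,oy=z[n];px=np.array(uv)/s+[ox,oy]
        out.append(proj(M[n],pt(o,p))[0]-px)
    return np.array(out)
pr=np.array([.12,.13,.12,.13])
for drop in (None,'wrist','side','scene'):
    w=np.array([[0 if n==drop else (.5 if n=='wrist' else 1)] for n,_,_ in obs])
    r=least_squares(lambda p:np.r_[(w*res(p)).ravel(),(p[5:]-pr)*150],[.68,0,-.2,.3,.115,.12,.13,.12,.13],loss='soft_l1')
    print(drop,r.x.round(4),r.cost)
    X,Y,yaw,th,*_=r.x
    print('knobgrip',toW(hatchpt(.125,0,.0228,th),X,Y,yaw),'free',toW(hatchpt(.168,0,.004,th),X,Y,yaw))
    if drop is None:
        for o,e in zip(obs,res(r.x)):print(o,e.round(1))
E
python3 fit2.py
```

```text
None [ 0.6621 -0.0242 -0.2843  0.5487  0.1173  0.1241  0.1292  0.1236  0.1348] 17.542576665094735
knobgrip [ 0.62513239 -0.01343762  0.20365247] free [ 0.59933061 -0.00589657  0.21004116]
('scene', (152, 98), ('f', -1, -1)) [-0.1  0.3]
('scene', (545, 130), ('f', -1, 1)) [-1.6  0.1]
('scene', (75, 388), ('f', 1, -1)) [-0.7  1.9]
('side', (238, 435), ('f', -1, 1)) [-0.2 -0.6]
('wrist', (110, 30), ('f', -1, 1)) [1.8 1.8]
('wrist', (582, 188), ('f', 1, 1)) [ 3.4 -0.7]
('scene', (167, 335), ('h', 0, -1)) [0.3 0.5]
('scene', (436, 358), ('h', 0, 1)) [-0.   0.8]
('scene', (200, 67), ('h', 1, -1)) [ 0.  -0.4]
('scene', (458, 88), ('h', 1, 1)) [ 0.6 -0.5]
('wrist', (203, 196), ('h', 1, 1)) [-1.2 -5.5]
('wrist', (466, 263), ('h', 0, 1)) [ 1.5 -4.4]
('wrist', (97, 555), ('h', 1, -1)) [-0.5  1.8]
('wrist', (360, 505), ('h', 0, -1)) [-1.8 -1.2]
('scene', (103, 512), ('b', 1, -1)) [-4.2 -1.1]
('scene', (528, 555), ('b', 1, 1)) [-3.3 -1.1]
('side', (235, 570), ('b', -1, 1)) [0.5 0.9]
('side', (622, 435), ('b', -1, -1)) [0.1 0.3]
wrist [ 0.6621 -0.0227 -0.2786  0.5247  0.1192  0.1224  0.13    0.1238  0.1351] 10.081352067815578
knobgrip [ 0.62397272 -0.01183552  0.20134996] free [ 0.5972465  -0.00419011  0.20661907]
side [ 0.6618 -0.0242 -0.2842  0.5511  0.1197  0.1223  0.1289  0.1264  0.1313] 15.864585287256329
knobgrip [ 0.62491336 -0.01340154  0.20388068] free [ 0.5991996  -0.00589025  0.21038145]
scene [ 0.6621 -0.0264 -0.2874  0.5448  0.1134  0.1255  0.1313  0.1208  0.1349] 5.3400665745749585
knobgrip [ 0.62495985 -0.0154578   0.20327653] free [ 0.59903528 -0.00779502  0.20948103]
```

```bash
cat >> h.py <<'E'
X,Y,YAW=.662,-.0245,-.285
def go(target,yaw=YAW):
    from cell import observe
    s=observe();R=Ro.from_rotvec(s['ee_rot'])
    d=R.inv().apply(np.array(target)-s['position'])
    Rt=Ro.from_euler('z',yaw)*Ro.from_euler('x',np.pi)
    w=(R.inv()*Rt).as_rotvec()
    print('t',round(s['clock'],2),'pos',s['position'].round(4),'F',s['force'].round(1),'M',s['ft_torque'].round(2),'w',round(s['width'],3),'j7',s['joints'][6].round(2))
    print('shift frac',(d/.15).round(3),'rot frac',(w/.5).round(3))
E
python3 -c "
from h import *
for t in(.55,.45,.35,.25,.15,.05,0,-.03):print(t,toW(hatchpt(.155,-.05,.004,t),X,Y,YAW).round(4))
p=toW(hatchpt(.155,-.05,.004,.55),X,Y,YAW);go(p+[0,0,.03])"
```

```text
0.55 [ 0.5959 -0.0572  0.2034]
0.45 [ 0.5891 -0.0552  0.19  ]
0.35 [ 0.5837 -0.0537  0.1759]
0.25 [ 0.5796 -0.0525  0.1612]
0.15 [ 0.5771 -0.0517  0.1461]
0.05 [ 0.576  -0.0514  0.1307]
0 [ 0.576  -0.0514  0.123 ]
-0.03 [ 0.5761 -0.0514  0.1183]
t 0.15 pos [ 6.246e-01 -1.000e-04  2.261e-01] F [-0.5 -0.8  0.5] M [-0.   -0.03  0.03] w 1.0 j7 -0.08
shift frac [-0.192  0.381 -0.048] rot frac [0.001 0.002 0.57 ]
```

>>> play_rows:
  rows:
    - [0,0,-0.3,0,0,0.28,1]
    - [0,0,0,0,0,0.28,1]
  force: 30

```text
clock: 0.35
position: [0.6238, -0.0004, 0.2709]
ee_rot: [3.109, -0.448, -0.007]
force: [-0.3, 0.1, -0.2]
width: 0.874
```

```bash
python3 -c "
from h import *
go([.594,-.057,.245])"
```

```text
t 0.35 pos [ 6.238e-01 -4.000e-04  2.709e-01] F [-0.3  0.1 -0.2] M [-0.01 -0.05 -0.08] w 0.874 j7 -0.34
shift frac [-0.083  0.418  0.173] rot frac [ 0.003  0.009 -0.003]
```

>>> play_rows:
  rows:
    - [-0.04,0.2,0,0,0,0,1]
    - [-0.043,0.21,0,0,0,0,1]
    - [0,0,0.17,0,0,0,1]
    - [0,0,0,0,0,0,1]
    - [0,0,0,0,0,0,1]

```text
clock: 0.85
position: [0.5935, -0.0566, 0.2457]
ee_rot: [3.108, -0.456, -0.007]
force: [0.4, 0.5, 0.5]
width: 0.441
```

Run:
```python
from h import *
from cell import *
import cv2
go([.594,-.057,.21])
m=camera_model('wrist');cv2.imwrite('pics/w1.png',cv2.resize(get_image('wrist'),None,fx=1.5,fy=1.5))
a=get_image('side')[100:235,180:340];cv2.imwrite('pics/s1.png',cv2.resize(a,None,fx=4,fy=4,interpolation=2))
np.savez('w1.npz',**m)
```

```text
t 0.85 pos [ 0.5935 -0.0566  0.2457] F [0.4 0.5 0.5] M [ 0.    0.05 -0.05] w 0.441 j7 -0.25
shift frac [0.005 0.001 0.238] rot frac [ 0.003  0.008 -0.012]
```

View pics/w1.png

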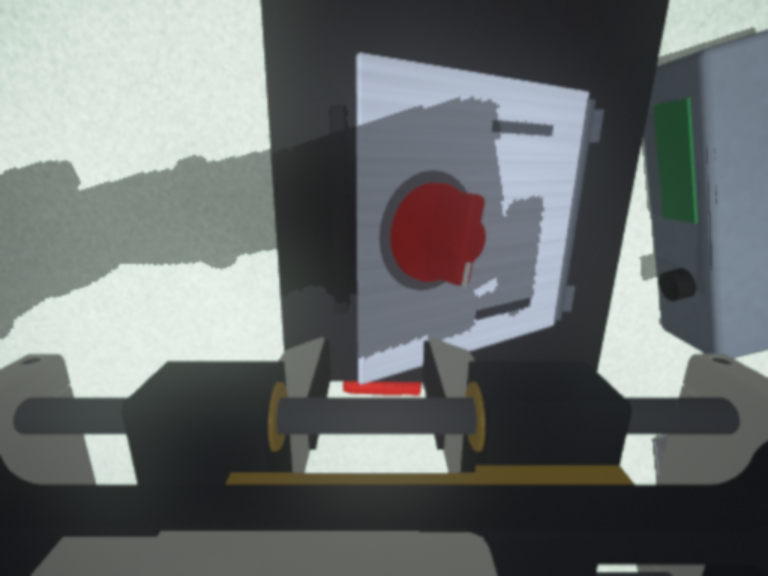

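View pics/s1.png

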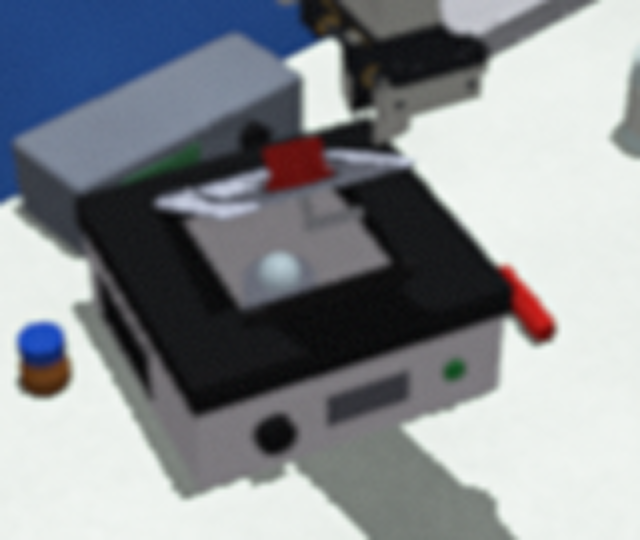

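```bash
cat > fit3.py <<'E'
exec(open('fit2.py').read().split("pr=np")[0])
M1=dict(np.load('w1.npz'))
def px(m,p,r,y,zz,th):return proj(m,toW(hatchpt(r,y,zz,th),*p))[0]
o1=[((357,53),.168,.08),((590,92),0,.08),((358,382),.168,-.08),((555,323),0,-.08)]
def f(p):
    e=[]
    for n,uv,o in obs:
        if o[0]=='h':
            s,ox,oy=z[n];w=.5 if n=='wrist' else 1
            e+=list(w*(px(M[n],p[:3],.168*o[1],.08*o[2],.004,p[3])-np.array(uv)/s-[ox,oy]))
    for uv,r,y in o1: e+=list(.7*(px(M1,p[:3],r,y,.004,p[3])-np.array(uv)/1.5))
    return np.array(e)
# note M['wrist'] must be the start pose
M['wrist']=dict(K=M1['K'],R=np.array([[ 0.99999585,0.00172488,-0.00230794],[0.00233657,-0.95415758,0.2992956],[-0.00168589,-0.29929975,-0.95415765]]),t=np.array([-0.62453615,-0.03838737,0.39187853]))
r=least_squares(f,[.662,-.0245,-.285,.55]);print(r.x.round(4),r.cost);print(r.fun.reshape(-1,2).round(1).tolist())
# knob angle from wing top edge right side
from scipy.optimize import least_squares as ls
def g(a):
    e=[]
    for k in (0,1):
        pass
for a in (-.1,0,.1,.2,.3):
    q=[]
    for s in(1,-1):
        # wing local: along y, thickness x ; clockwise angle a: y axis rotates toward +x
        lx,ly=.005,s*.022
        ux=lx*np.cos(a)+ly*np.sin(a);uy=-lx*np.sin(a)+ly*np.cos(a)
        q.append((px(M1,r.x[:3],.125-ux,uy,.0358,r.x[3])*1.5).round(0).tolist())
    print(a,q)
E
python3 fit3.py
```

```text
[ 0.6622 -0.0274 -0.2935  0.5363] 7.659311594583299
[[-1.1, 0.4], [-1.5, 1.2], [-0.7, -0.2], [-0.3, 0.0], [-0.6, -0.8], [0.7, -0.2], [-0.8, 1.1], [-1.4, 0.7], [-0.6, -0.4], [0.6, -1.4], [0.4, -0.0], [0.5, 0.5]]
-0.1 [[407.0, 191.0], [411.0, 280.0]]
0 [[410.0, 192.0], [408.0, 282.0]]
0.1 [[414.0, 193.0], [404.0, 284.0]]
0.2 [[418.0, 194.0], [400.0, 285.0]]
0.3 [[421.0, 197.0], [396.0, 285.0]]
```

```bash
sed -i 's/-z\*np.sin(th), y/+z*np.sin(th), y/' h.py; python3 fit3.py
```

```text
[ 0.6583 -0.0262 -0.2935  0.5363] 7.659311594579938
[[-1.1, 0.4], [-1.5, 1.2], [-0.7, -0.2], [-0.3, 0.0], [-0.6, -0.8], [0.7, -0.2], [-0.8, 1.1], [-1.4, 0.7], [-0.6, -0.4], [0.6, -1.4], [0.4, -0.0], [0.5, 0.5]]
-0.1 [[477.0, 191.0], [476.0, 281.0]]
0 [[480.0, 192.0], [473.0, 283.0]]
0.1 [[484.0, 193.0], [470.0, 284.0]]
0.2 [[487.0, 195.0], [466.0, 285.0]]
0.3 [[490.0, 197.0], [463.0, 285.0]]
```

```bash
sed -i 's/^X,Y,YAW=.*/X,Y,YAW=.6595,-.0262,-.2925/' h.py; python3 -c "
from h import *
for t in(.54,.45,.35,.25,.15,.05,0,-.03):print(t,toW(hatchpt(.155,-.05,.004,t),X,Y,YAW).round(4))
p=toW(hatchpt(.155,-.05,.004,.54),X,Y,YAW);go(p+[0,0,.01])"
```

```text
0.54 [ 0.5964 -0.0594  0.2021]
0.45 [ 0.5897 -0.0574  0.19  ]
0.35 [ 0.5836 -0.0556  0.1759]
0.25 [ 0.5788 -0.0541  0.1612]
0.15 [ 0.5755 -0.0531  0.1461]
0.05 [ 0.5736 -0.0526  0.1307]
0 [ 0.5733 -0.0525  0.123 ]
-0.03 [ 0.5732 -0.0524  0.1183]
t 0.95 pos [ 0.5936 -0.0558  0.2456] F [ 0.5 -0.9 -0.3] M [-0.03  0.01  0.01] w 0.353 j7 -0.25
shift frac [0.026 0.018 0.223] rot frac [0.002 0.009 0.005]
```

>>> play_rows:
  rows:
    - [0,0,0,0,0,0,1]
    - [0,0,0,0,0,0,1]
    - [0,0,0,0,0,0,1]

```text
clock: 1.25
position: [0.5948, -0.0542, 0.247]
ee_rot: [-3.109, 0.45, 0.004]
force: [-0.2, 0.1, -0.6]
width: 0.091
```

>>> play_rows:
  rows:
    - [0.03,0.03,0.12,0,0,0,1]
    - [0.03,0.01,0.08,0,0,0,1]
    - [0,0,0.03,0,0,0,1]

```text
clock: 1.55
position: [0.6034, -0.0618, 0.2131]
ee_rot: [-3.108, 0.448, -0.001]
force: [-0.9, 0.4, 0.8]
width: 0.005
```

```bash
python3 -c "
from h import *
go(toW(hatchpt(.148,-.05,.004,.5),X,Y,YAW))"
```

```text
t 1.55 pos [ 0.6034 -0.0618  0.2131] F [-0.9  0.4  0.8] M [-0.    0.01  0.02] w 0.005 j7 -0.23
shift frac [-0.03  -0.002  0.131] rot frac [-0.003 -0.001  0.013]
```

>>> play_rows:
  rows:
    - [-0.01,0,0.05,0,0,0,1]
    - [-0.01,0,0.05,0,0,0,1]
    - [-0.01,0,0.04,0,0,0,1]

```text
clock: 1.85
position: [0.5993, -0.06, 0.1912]
ee_rot: [-3.108, 0.448, -0.002]
force: [0.4, -0.6, 1.9]
width: 0.003
```

>>> play_rows:
  rows:
    - [-0.015,0,0.05,0,0,0,1]
    - [-0.015,0,0.05,0,0,0,1]
    - [-0.015,0,0.05,0,0,0,1]
    - [-0.01,0,0.05,0,0,0,1]

```text
clock: 2.25
position: [0.5906, -0.057, 0.1594]
ee_rot: [-3.108, 0.447, -0.004]
force: [-0.7, 0.2, 1.6]
width: 0.003
```

Run:
```python
from h import *
from cell import *
import cv2
go([.58,-.055,.14])
a=get_image('side')[100:235,180:340];cv2.imwrite('pics/s2.png',cv2.resize(a,None,fx=4,fy=4,interpolation=2))
```

```text
t 2.25 pos [ 0.5906 -0.057   0.1594] F [-0.7  0.2  1.6] M [ 0.08  0.19 -0.02] w 0.003 j7 -0.23
shift frac [-0.072  0.008  0.129] rot frac [-0.005 -0.004  0.014]
```

View pics/s2.png

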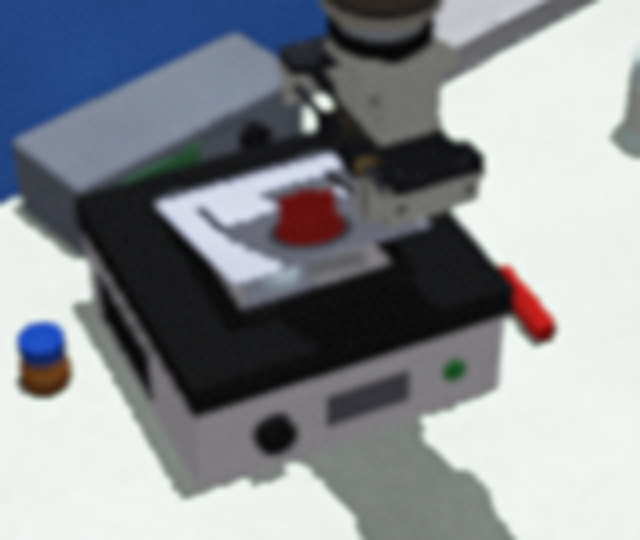

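>>> play_rows:
  rows:
    - [-0.01,0,0.05,0,0,0,1]
    - [-0.005,0,0.04,0,0,0,1]

```text
clock: 2.5
position: [0.5878, -0.0561, 0.1439]
ee_rot: [-3.108, 0.446, -0.002]
force: [-0.6, 0.2, 1.1]
width: 0.006
```

>>> play_rows:
  rows:
    - [0,0,0.02,0,0,0,1]
    - [0,0,0.02,0,0,0,1]

```text
clock: 2.7
position: [0.5873, -0.056, 0.1368]
ee_rot: [-3.108, 0.446, 0.0]
force: [-0.2, 0.5, 0.7]
width: 0.007
```

>>> play_rows:
  rows:
    - [0,0,0.015,0,0,0,1]
    - [0,0,0.015,0,0,0,1]

```text
clock: 2.9
position: [0.5872, -0.056, 0.1319]
ee_rot: [-3.108, 0.447, 0.001]
force: [-2.7, 0.8, 5.6]
width: 0.005
```

>>> play_rows:
  rows:
    - [0,0,0.012,0,0,0,1]

```text
clock: 3.0
position: [0.5872, -0.056, 0.1305]
ee_rot: [-3.108, 0.447, 0.001]
force: [-4.7, 0.6, 10.5]
width: 0.007
```

>>> play_rows:
  rows:
    - [0,0,0.012,0,0,0,1]

```text
clock: 3.1
position: [0.5871, -0.0559, 0.1295]
ee_rot: [-3.107, 0.447, 0.001]
force: [-5.4, 0.2, 15.1]
width: 0.004
```

>>> play_rows:
  rows:
    - [0,0,-0.2,0,0,0,0.5]
    - [0,0,-0.33,0,0,0,-0.2]
    - [0,-0.1,-0.2,0,0,0,-0.2]

```text
clock: 3.4
position: [0.5886, -0.0442, 0.2378]
ee_rot: [3.108, -0.452, -0.014]
force: [1.0, 0.6, -0.3]
width: 0.218
```

Run:
```python
from h import *
from cell import *
import cv2
go(toW(hatchpt(.125,0,.0228,.06),X,Y,YAW)+[0,0,.05])
m=camera_model('wrist');cv2.imwrite('pics/w3.png',cv2.resize(get_image('wrist'),None,fx=1.5,fy=1.5))
np.savez('w3.npz',**m)
```

```text
t 3.4 pos [ 0.5886 -0.0442  0.2378] F [ 1.   0.6 -0.3] M [ 0.01 -0.05 -0.05] w 0.218 j7 -0.27
shift frac [ 0.132 -0.251  0.255] rot frac [0.004 0.017 0.007]
```

View pics/w3.png

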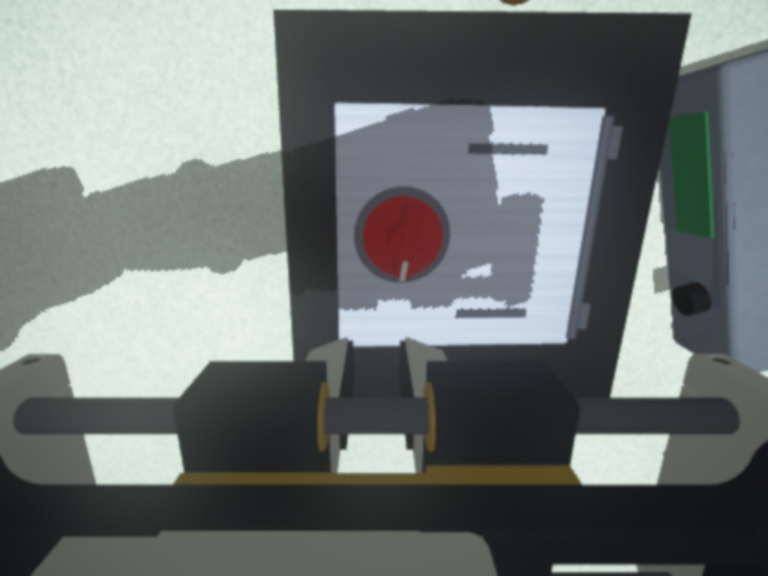

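```bash
python3 - <<'E'
import cv2
a=cv2.imread('pics/w3.png')[170:300,340:470]
a=cv2.convertScaleAbs(a,alpha=1.5,beta=0)
cv2.imwrite('pics/w3z.png',cv2.resize(a,(590,590),interpolation=2))
E
cat > fit4.py <<'E'
from h import *
from scipy.optimize import least_squares
m=dict(np.load('w3.npz'))
px=lambda p,r,y,zz:proj(m,toW(hatchpt(r,y,zz,p[3]),*p[:3]))[0]*1.5
o=[((335,103),.168,.08),((606,108),0,.08),((339,346),.168,-.08),((568,344),0,-.08)]
r=least_squares(lambda p:np.r_[np.concatenate([px(p,a,b,.004)-uv for uv,a,b in o]),(p[3]-.06)*100],[X,Y,YAW,.06])
print(r.x,r.fun.round(1))
for q in(r.x,[X,Y,YAW,.06]):
  print('disc ctr',px(q,.125,0,.0098),'knobgrip',toW(hatchpt(.125,0,.0228,q[3]),*q[:3]))
  for a in(0,.1,.2):
    print(a,[px(q,.125-(lx*np.cos(a)+ly*np.sin(a)),-lx*np.sin(a)+ly*np.cos(a),.0358).round(0).tolist() for lx in(-.005,.005) for ly in(.022,-.022)])
E
python3 fit4.py
```

```text
[ 0.657489   -0.02708382 -0.29702388  0.05579009] [-0.5  0.1  0.9 -0.2  0.2  0.4 -0.7 -0.1 -0.4]
disc ctr [403.00052874 237.46748491] knobgrip [ 0.61586112 -0.01434242  0.14873467]
0 [[400.0, 207.0], [398.0, 281.0], [418.0, 207.0], [415.0, 281.0]]
0.1 [[404.0, 207.0], [395.0, 280.0], [422.0, 208.0], [411.0, 282.0]]
0.2 [[408.0, 206.0], [391.0, 279.0], [425.0, 210.0], [407.0, 282.0]]
disc ctr [405.78065212 235.74971496] knobgrip [ 0.61793582 -0.01368347  0.14925447]
0 [[404.0, 205.0], [402.0, 279.0], [421.0, 205.0], [418.0, 279.0]]
0.1 [[408.0, 204.0], [398.0, 279.0], [425.0, 206.0], [415.0, 280.0]]
0.2 [[411.0, 204.0], [395.0, 277.0], [428.0, 208.0], [411.0, 280.0]]
```

View pics/w3z.png

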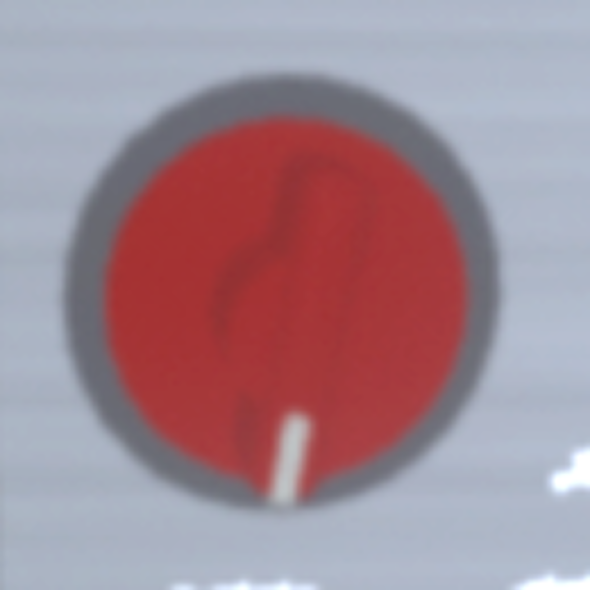

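```bash
sed -i 's/^X,Y,YAW=.*/X,Y,YAW=.6580,-.0265,-.2950/' h.py; python3 -c "
from h import *
go([.6165,-.0135,.195],-.415)"
```

```text
t 3.45 pos [ 0.5914 -0.0395  0.2419] F [2.1 2.8 3.2] M [ 0.19 -0.2  -0.04] w 0.258 j7 -0.27
shift frac [ 0.113 -0.212  0.313] rot frac [-0.005  0.007  0.261]
```

>>> play_rows:
  rows:
    - [0.06,-0.11,0,0,0,0.13,0]
    - [0.053,-0.1,0.1,0,0,0.13,0]
    - [0,0,0.15,0,0,0,0]
    - [0,0,0,0,0,0,0]
    - [0,0,0,0,0,0,0]

```text
clock: 3.95
position: [0.6214, -0.0125, 0.2074]
ee_rot: [-3.067, 0.651, -0.009]
force: [0.0, -0.1, 1.1]
width: 0.501
```

Run:
```python
from h import *
from cell import *
import cv2
go([.6165,-.0135,.195],-.415)
cv2.imwrite('pics/w4.png',cv2.resize(get_image('wrist'),None,fx=1.5,fy=1.5))
a=get_image('side')[80:215,180:340];cv2.imwrite('pics/s4.png',cv2.resize(a,None,fx=4,fy=4,interpolation=2))
go([.6165,-.0135,.139],-.415)
```

```text
t 3.95 pos [ 0.6214 -0.0125  0.2074] F [ 0.  -0.1  1.1] M [-0.05  0.04  0.05] w 0.501 j7 -0.43
shift frac [-0.028  0.02   0.083] rot frac [-0.014 -0.009 -0.006]
t 4.05 pos [ 0.6213 -0.0128  0.2076] F [-0.   0.5  0.9] M [-0.03  0.06 -0.  ] w 0.498 j7 -0.43
shift frac [-0.029  0.02   0.457] rot frac [-0.014 -0.01  -0.007]
```

View pics/w4.png

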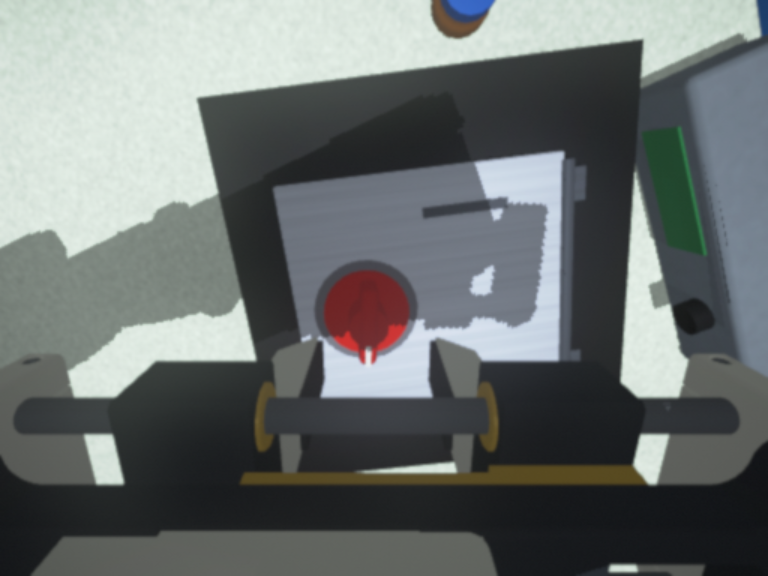

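View pics/s4.png

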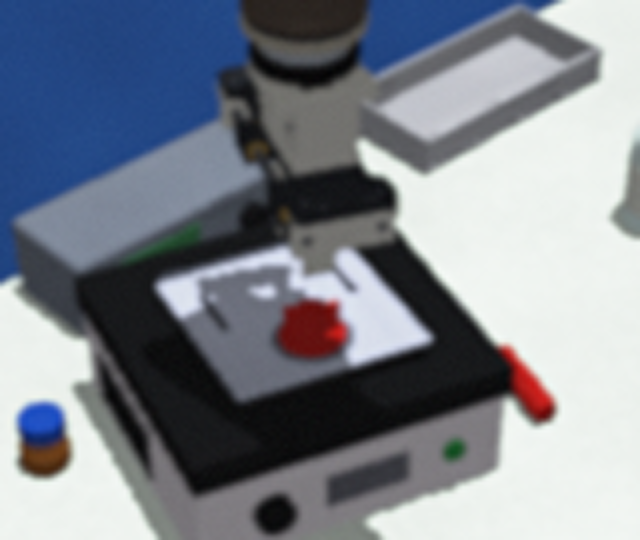

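>>> play_rows:
  rows:
    - [-0.028,0.02,0.12,-0.014,-0.01,0,0]
    - [0,0,0.15,0,0,0,0]
    - [0,0,0.08,0,0,0,0]
    - [0,0,0,0,0,0,0]

```text
clock: 4.45
position: [0.6182, -0.0154, 0.1579]
ee_rot: [-3.071, 0.655, -0.009]
force: [-0.1, 0.3, -0.2]
width: 0.498
```

```bash
python3 -c "
from h import *
go([.6165,-.0135,.139],-.415)"
```

```text
t 4.45 pos [ 0.6182 -0.0154  0.1579] F [-0.1  0.3 -0.2] M [0.01 0.04 0.05] w 0.498 j7 -0.43
shift frac [-0.016 -0.006  0.126] rot frac [-0.005 -0.011 -0.01 ]
```

>>> play_rows:
  rows:
    - [-0.014,-0.006,0.05,0,0,0,0]
    - [0,0,0.05,0,0,0,0]
    - [0,0,0.01,0,0,0,0]

```text
clock: 4.75
position: [0.618, -0.0138, 0.1426]
ee_rot: [-3.07, 0.655, -0.014]
force: [0.8, 0.1, 0.3]
width: 0.5
```

```bash
python3 -c "
from h import *
go([.6165,-.0135,.139],-.415)"
```

```text
t 4.75 pos [ 0.618  -0.0138  0.1426] F [0.8 0.1 0.3] M [0.02 0.02 0.02] w 0.5 j7 -0.43
shift frac [-0.01   0.002  0.024] rot frac [-0.008 -0.017 -0.011]
```

>>> play_rows:
  rows:
    - [-0.01,0,0.008,-0.005,-0.01,0,1]
    - [0,0,0.005,0,0,0,1]
    - [0,0,0,0,0,0,1]
    - [0,0,0,0,0,0,1]
    - [0,0,0,0,0,0,1]
  force: 20

```text
clock: 5.25
position: [0.6166, -0.0128, 0.1413]
ee_rot: [-3.071, 0.655, -0.005]
force: [-9.0, 3.5, 3.2]
width: 0.119
```

```bash
python3 -c "
from h import *
go([.6165,-.0135,.139],-.415)"
```

```text
t 5.25 pos [ 0.6166 -0.0128  0.1413] F [-9.   3.5  3.2] M [ 0.67  1.99 -0.07] w 0.119 j7 -0.43
shift frac [0.002 0.005 0.015] rot frac [-0.003 -0.006 -0.01 ]
```

>>> play_rows:
  rows:
    - [0,0,0,0,0,0,1]
    - [0,0,0,0,0,0,1]
    - [0,0,0,0,0,0,1]
  force: 45

```text
clock: 5.55
position: [0.6162, -0.0127, 0.1411]
ee_rot: [-3.071, 0.655, -0.003]
force: [0.1, -0.6, -0.3]
width: 0.108
```

```bash
python3 -c "
from h import *
go([.6165,-.0135,.139],-.415)"
```

```text
t 5.55 pos [ 0.6162 -0.0127  0.1411] F [ 0.1 -0.6 -0.3] M [ 0.21  0.51 -0.06] w 0.108 j7 -0.43
shift frac [0.004 0.004 0.014] rot frac [-0.003 -0.004 -0.011]
```

>>> play_rows:
  rows:
    - [0,0,0.01,0,0,0,1]
    - [0,0,0.01,0,0,0,1]

```text
clock: 5.75
position: [0.6159, -0.0126, 0.139]
ee_rot: [-3.071, 0.655, -0.003]
force: [-5.1, 0.4, 12.1]
width: 0.107
```

>>> play_rows:
  rows:
    - [0,0,0.01,0,0,0,1]
    - [0,0,0.01,0,0,0,1]

```text
clock: 5.95
position: [0.6158, -0.0125, 0.1382]
ee_rot: [-3.07, 0.656, -0.004]
force: [-6.1, 0.6, 14.9]
width: 0.106
```

>>> play_rows:
  rows:
    - [0,0,0.012,0,0,0,1]
    - [0,0,0.012,0,0,0,1]

```text
clock: 6.15
position: [0.6157, -0.0125, 0.1377]
ee_rot: [-3.069, 0.656, -0.006]
force: [-6.4, 0.1, 17.3]
width: 0.107
```

```bash
python3 -c "
from h import *
go([.6165,-.0135,.139],-.415)"
```

```text
t 6.15 pos [ 0.6157 -0.0125  0.1377] F [-6.4  0.1 17.3] M [ 0.27  2.02 -0.09] w 0.107 j7 -0.43
shift frac [ 0.007  0.004 -0.009] rot frac [-0.008 -0.006 -0.012]
```

>>> play_rows:
  rows:
    - [-0.006,0,0.013,0,0,0,1]
    - [-0.006,0,0.013,0,0,0,1]

```text
clock: 6.35
position: [0.6157, -0.0124, 0.1377]
ee_rot: [-3.068, 0.657, -0.013]
force: [-4.2, -0.8, 15.5]
width: 0.11
```

```bash
python3 -c "
from h import *
go([.6165,-.0135,.139],-.415)"
```

```text
t 6.35 pos [ 0.6157 -0.0124  0.1377] F [-4.2 -0.8 15.5] M [-0.03  1.42 -0.06] w 0.11 j7 -0.43
shift frac [ 0.008  0.004 -0.009] rot frac [-0.011 -0.015 -0.014]
```

>>> play_rows:
  rows:
    - [-0.006,0,0.017,0,0,0,1]
    - [-0.006,0,0.017,0,0,0,1]

```text
clock: 6.55
position: [0.6157, -0.0124, 0.1369]
ee_rot: [-3.067, 0.658, -0.021]
force: [-6.0, -0.0, 20.2]
width: 0.108
```

>>> play_rows:
  rows:
    - [-0.006,0,0.017,0,0,0.05,1]
    - [-0.006,0,0.017,0,0,0.1,1]

```text
clock: 6.75
position: [0.6157, -0.0124, 0.1366]
ee_rot: [-3.037, 0.775, -0.029]
force: [-6.0, -1.2, 22.1]
width: 0.107
```

```bash
python3 -c "
from h import *
go([.6165,-.0135,.139],-.415)"
```

```text
t 6.75 pos [ 0.6157 -0.0124  0.1366] F [-6.  -1.2 22.1] M [-0.05  1.96  0.14] w 0.107 j7 -0.5
shift frac [ 0.008  0.003 -0.016] rot frac [-0.021 -0.033 -0.169]
```

>>> play_rows:
  rows:
    - [-0.006,0.002,0.015,0,0,0.15,1]
    - [-0.006,0.002,0.015,0,0,0.1,1]

```text
clock: 6.95
position: [0.6159, -0.0126, 0.1366]
ee_rot: [-2.977, 0.97, -0.037]
force: [-5.3, -1.0, 18.6]
width: 0.106
```

```bash
python3 -c "
from h import *
go([.6165,-.0135,.139],-.415)"
```

```text
t 6.95 pos [ 0.6159 -0.0126  0.1366] F [-5.3 -1.  18.6] M [-0.05  1.63  0.09] w 0.106 j7 -0.61
shift frac [ 0.007  0.002 -0.016] rot frac [-0.03  -0.042 -0.429]
```

>>> play_rows:
  rows:
    - [-0.006,0.002,0.0165,-0.005,-0.005,0.08,1]

```text
clock: 7.05
position: [0.6159, -0.0126, 0.1365]
ee_rot: [-2.956, 1.032, -0.036]
force: [-6.1, -0.2, 20.9]
width: 0.108
```

>>> play_rows:
  rows:
    - [-0.005,0.003,0.0165,-0.005,-0.005,0.08,1]

```text
clock: 7.15
position: [0.616, -0.0127, 0.1364]
ee_rot: [-2.934, 1.094, -0.035]
force: [-7.0, -0.4, 21.4]
width: 0.107
```

```bash
python3 -c "
from h import *
go([.6165,-.0135,.139],-.415)"
```

```text
t 7.15 pos [ 0.616  -0.0127  0.1364] F [-7.  -0.4 21.4] M [0.15 2.01 0.06] w 0.107 j7 -0.68
shift frac [ 0.007  0.001 -0.017] rot frac [-0.029 -0.039 -0.597]
```

>>> play_rows:
  rows:
    - [-0.006,0.004,0.016,-0.005,-0.005,0.08,1]

```text
clock: 7.25
position: [0.6159, -0.0128, 0.1364]
ee_rot: [-2.91, 1.155, -0.033]
force: [-4.8, 0.2, 19.6]
width: 0.105
```

```bash
python3 -c "
from h import *
go([.6165,-.0135,.139],-.415)"
```

```text
t 7.25 pos [ 0.6159 -0.0128  0.1364] F [-4.8  0.2 19.6] M [0.08 1.64 0.  ] w 0.105 j7 -0.71
shift frac [ 0.006  0.001 -0.017] rot frac [-0.03  -0.038 -0.681]
```

>>> play_rows:
  rows:
    - [-0.006,0.004,0.016,-0.005,-0.005,0.08,1]

```text
clock: 7.35
position: [0.616, -0.0128, 0.1364]
ee_rot: [-2.885, 1.215, -0.032]
force: [-5.4, 0.7, 18.8]
width: 0.104
```

```bash
python3 -c "
from h import *
go([.6165,-.0135,.139],-.415)"
```

```text
t 7.35 pos [ 0.616  -0.0128  0.1364] F [-5.4  0.7 18.8] M [0.05 1.78 0.05] w 0.104 j7 -0.75
shift frac [ 0.006  0.    -0.017] rot frac [-0.03  -0.036 -0.764]
```

>>> play_rows:
  rows:
    - [-0.005,0.004,0.0165,-0.005,-0.005,0.1,1]
    - [-0.005,0.004,0.0165,-0.005,-0.005,0.1,1]

```text
clock: 7.55
position: [0.616, -0.0129, 0.1363]
ee_rot: [-2.817, 1.362, -0.029]
force: [-6.5, -0.8, 20.1]
width: 0.109
```

```bash
python3 -c "
from h import *
go([.6165,-.0135,.139],-.415)"
```

```text
t 7.55 pos [ 0.616  -0.0129  0.1363] F [-6.5 -0.8 20.1] M [0.03 1.96 0.03] w 0.109 j7 -0.84
shift frac [ 0.005 -0.    -0.018] rot frac [-0.032 -0.031 -0.972]
```

>>> play_rows:
  rows:
    - [-0.004,0.005,0.0165,-0.005,-0.005,0.15,1]
    - [-0.004,0.005,0.0165,-0.005,-0.005,0.15,1]

```text
clock: 7.75
position: [0.6162, -0.013, 0.1363]
ee_rot: [-2.7, 1.575, -0.023]
force: [-6.0, -0.8, 21.3]
width: 0.105
```

>>> play_rows:
  rows:
    - [-0.003,0.005,0.0165,-0.005,-0.005,0.15,1]
    - [-0.003,0.005,0.0165,-0.005,-0.005,0.15,1]

```text
clock: 7.95
position: [0.6164, -0.0132, 0.1362]
ee_rot: [-2.566, 1.779, -0.017]
force: [-6.1, -0.0, 21.3]
width: 0.106
```

```bash
python3 -c "
from h import *
go([.6165,-.0135,.139],-1.795)"
```

```text
t 7.95 pos [ 0.6164 -0.0132  0.1362] F [-6.1 -0.  21.3] M [0.07 2.   0.06] w 0.106 j7 -1.09
shift frac [ 0.002 -0.001 -0.019] rot frac [-0.041  0.016  1.165]
```

>>> play_rows:
  rows:
    - [-0.002,0.006,0.016,-0.005,0,0.15,1]
    - [-0.002,0.006,0.016,-0.005,0,0.15,1]
    - [-0.002,0.006,0.016,-0.005,0,0.15,1]

```text
clock: 8.25
position: [0.6165, -0.0137, 0.1362]
ee_rot: [-2.339, 2.066, -0.015]
force: [-7.3, -0.1, 20.0]
width: 0.108
```

>>> play_rows:
  rows:
    - [-0.001,0.006,0.016,-0.005,0,0.15,1]
    - [-0.001,0.006,0.016,-0.005,0,0.15,1]

```text
clock: 8.45
position: [0.6165, -0.0139, 0.1362]
ee_rot: [-2.17, 2.241, -0.012]
force: [-7.2, 0.7, 20.5]
width: 0.107
```

```bash
python3 -c "
from h import *
go([.6165,-.0135,.139],-1.795)"
```

```text
t 8.45 pos [ 0.6165 -0.0139  0.1362] F [-7.2  0.7 20.5] M [-0.01  2.01  0.07] w 0.107 j7 -1.42
shift frac [-0.003 -0.    -0.019] rot frac [-0.04   0.025  0.384]
```

>>> play_rows:
  rows:
    - [-0.001,0.006,0.016,-0.005,0,0.12,1]
    - [-0.001,0.006,0.016,-0.005,0,0.1,1]

```text
clock: 8.65
position: [0.6165, -0.0142, 0.1361]
ee_rot: [-2.036, 2.361, -0.009]
force: [-7.5, -0.2, 22.7]
width: 0.105
```

```bash
python3 -c "
from h import *
go([.6165,-.0135,.139],-1.795)"
```

```text
t 8.65 pos [ 0.6165 -0.0142  0.1361] F [-7.5 -0.2 22.7] M [-0.09  2.09  0.14] w 0.105 j7 -1.52
shift frac [-0.005  0.    -0.019] rot frac [-0.038  0.03   0.154]
```

>>> play_rows:
  rows:
    - [-0.001,0.006,0.016,-0.005,0,0.08,1]
    - [-0.001,0.006,0.016,-0.005,0,0.08,1]

```text
clock: 8.85
position: [0.6165, -0.0144, 0.1361]
ee_rot: [-1.935, 2.443, -0.006]
force: [-7.3, -0.2, 21.9]
width: 0.105
```

```bash
python3 -c "
from h import *
go([.6165,-.0135,.139],-1.795)"
```

```text
t 8.85 pos [ 0.6165 -0.0144  0.1361] F [-7.3 -0.2 21.9] M [-0.17  2.11  0.15] w 0.105 j7 -1.59
shift frac [-0.006  0.001 -0.019] rot frac [-0.037  0.034 -0.013]
```

>>> play_rows:
  rows:
    - [-0.001,0.006,0.0155,-0.005,0,0.06,1]
    - [-0.001,0.006,0.0155,-0.005,0,0.06,1]

```text
clock: 9.05
position: [0.6165, -0.0144, 0.1361]
ee_rot: [-1.86, 2.5, -0.003]
force: [-6.3, -0.3, 20.7]
width: 0.109
```

```bash
python3 -c "
from h import *
go([.6165,-.0135,.139],-1.795)"
```

```text
t 9.05 pos [ 0.6165 -0.0144  0.1361] F [-6.3 -0.3 20.7] M [-0.25  1.94  0.84] w 0.109 j7 -1.63
shift frac [-0.006  0.002 -0.019] rot frac [-0.035  0.039 -0.135]
```

>>> play_rows:
  rows:
    - [-0.001,0.006,0.0155,-0.005,0,0.06,1]
    - [-0.001,0.006,0.0155,-0.005,0,0.06,1]

```text
clock: 9.25
position: [0.6165, -0.0143, 0.1361]
ee_rot: [-1.785, 2.553, 0.001]
force: [-7.3, -0.5, 20.4]
width: 0.114
```

```bash
python3 -c "
from h import *
go([.6165,-.0135,.139],-1.795)"
```

```text
t 9.25 pos [ 0.6165 -0.0143  0.1361] F [-7.3 -0.5 20.4] M [-0.2   2.    1.02] w 0.114 j7 -1.68
shift frac [-0.005  0.001 -0.02 ] rot frac [-0.033  0.043 -0.253]
```

>>> play_rows:
  rows:
    - [-0.001,0.004,0.012,0,0,0,1]
    - [0,0,0.006,0,0,0,1]
    - [0,0,0,0,0,0,1]

```text
clock: 9.55
position: [0.6164, -0.0143, 0.1377]
ee_rot: [-1.79, 2.547, -0.002]
force: [-0.5, -0.2, -4.5]
width: 0.111
```

```bash
python3 -c "
from h import *
go([.6165,-.0135,.139],-1.795)"
```

```text
t 9.55 pos [ 0.6164 -0.0143  0.1377] F [-0.5 -0.2 -4.5] M [-0.12  0.6   0.97] w 0.111 j7 -1.68
shift frac [-0.006  0.001 -0.009] rot frac [-0.038  0.043 -0.242]
```

>>> play_rows:
  rows:
    - [0,0,0.002,0,0,-0.05,1]
    - [0,0,0.002,0,0,0,1]

```text
clock: 9.75
position: [0.6165, -0.0143, 0.1375]
ee_rot: [-1.828, 2.519, -0.004]
force: [-3.2, 0.3, 6.0]
width: 0.11
```

```bash
python3 -c "
from h import *
go([.6165,-.0135,.139],-1.795)"
```

```text
t 9.75 pos [ 0.6165 -0.0143  0.1375] F [-3.2  0.3  6. ] M [-0.14  1.1   0.8 ] w 0.11 j7 -1.65
shift frac [-0.005  0.001 -0.01 ] rot frac [-0.04   0.041 -0.182]
```

>>> play_rows:
  rows:
    - [0,0,0,0,0,-0.05,1]
    - [0,0,0,0,0,0,1]

```text
clock: 9.95
position: [0.6164, -0.0143, 0.1375]
ee_rot: [-1.863, 2.495, -0.005]
force: [-1.4, -0.3, 3.5]
width: 0.11
```

```bash
python3 -c "
from h import *
go([.6165,-.0135,.139],-1.795)"
```

```text
t 9.95 pos [ 0.6164 -0.0143  0.1375] F [-1.4 -0.3  3.5] M [-0.16  0.92  0.64] w 0.11 j7 -1.63
shift frac [-0.006  0.001 -0.01 ] rot frac [-0.04   0.04  -0.128]
```

Enough; open in place.

>>> play_rows:
  rows:
    - [0,0,0,0,0,0,-0.1]
    - [0,0,0,0,0,0,-0.1]
    - [0,0,0,0,0,0,-0.1]
    - [0,0,0,0,0,0,-0.1]

```text
clock: 10.35
position: [0.6174, -0.0145, 0.137]
ee_rot: [-1.857, 2.497, -0.006]
force: [-0.4, -1.2, 0.8]
width: 0.407
```

```bash
python3 -c "
from h import *
go([.6165,-.0135,.139],-1.795)"
```

```text
t 10.35 pos [ 0.6174 -0.0145  0.137 ] F [-0.4 -1.2  0.8] M [0.02 0.11 0.07] w 0.407 j7 -1.63
shift frac [-0.005  0.007 -0.013] rot frac [-0.043  0.042 -0.135]
```

>>> play_rows:
  rows:
    - [0,0,-0.05,0,0,0,-0.1]
    - [0,0,-0.2,0,0,0,-0.1]
    - [0,0,-0.3,0,0,0,-0.1]
    - [0,0.2,-0.2,0,0,0,-0.1]
    - [0,0,0,0,0,0,-0.1]

```text
clock: 10.85
position: [0.5848, -0.0081, 0.2534]
ee_rot: [-1.855, 2.501, -0.005]
force: [0.4, 0.5, -0.7]
width: 0.549
```

Run:
```python
from h import *
from cell import *
import cv2
go([.6165,-.0135,.139],-1.795)
m=camera_model('wrist');cv2.imwrite('pics/w5.png',cv2.resize(get_image('wrist'),None,fx=1.5,fy=1.5));np.savez('w5.npz',**m)
a=get_image('side')[80:215,180:340];cv2.imwrite('pics/s5.png',cv2.resize(a,None,fx=4,fy=4,interpolation=2))
```

```text
t 10.85 pos [ 0.5848 -0.0081  0.2534] F [ 0.4  0.5 -0.7] M [ 0.1   0.15 -0.07] w 0.549 j7 -1.73
shift frac [-0.012 -0.198  0.767] rot frac [-0.04   0.039 -0.141]
```

View pics/w5.png

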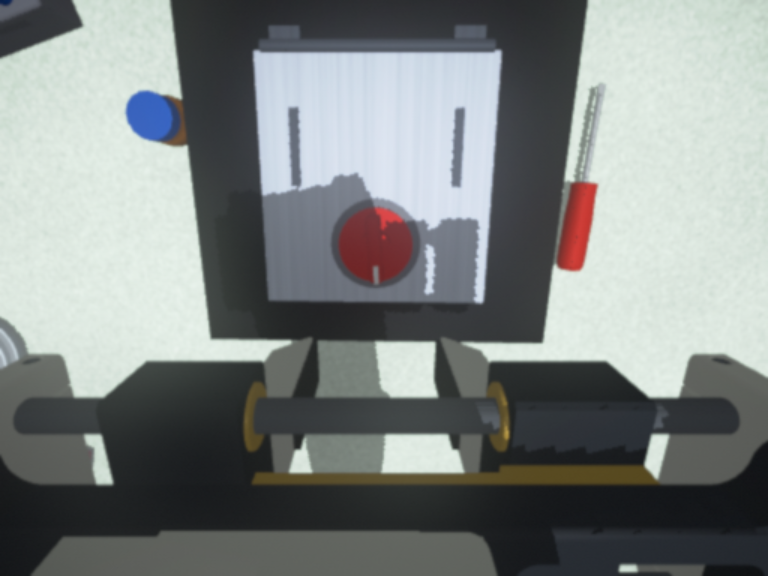

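View pics/s5.png

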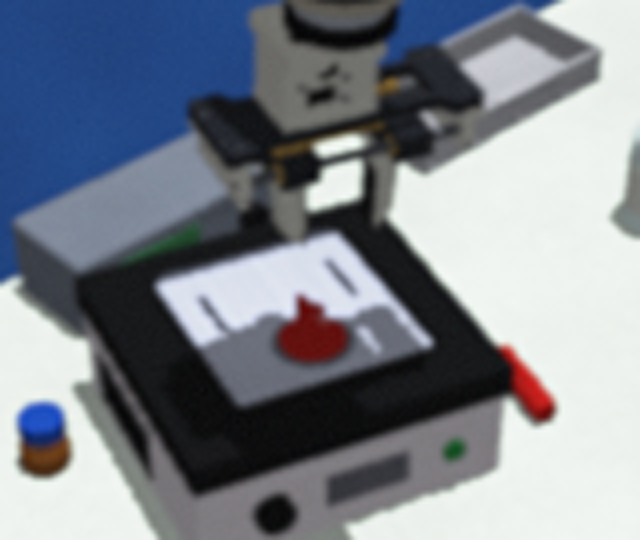

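Run:
```python
from h import *
from scipy.optimize import least_squares
m=dict(np.load('w5.npz'))
px=lambda p,r,y,zz:proj(m,toW(hatchpt(r,y,zz,p[3]),*p[:3]))[0]*1.5
o=[((255,51),0,.08),((500,51),0,-.08),((269,300),.168,.08),((485,302),.168,-.08)]
r=least_squares(lambda p:np.r_[np.concatenate([px(p,a,b,.004)-uv for uv,a,b in o])],[X,Y,YAW,.03])
print(r.x,r.fun.round(1))
for a in(1.3,1.4,1.5,1.6):
  print(a,[px(r.x,.125-(l*np.sin(a)),l*np.cos(a),.0358).round(1).tolist() for l in(-.012,-.022)])
import cv2
cv2.imwrite('pics/w5z.png',cv2.resize(cv2.convertScaleAbs(cv2.imread('pics/w5.png')[190:300,320:430],alpha=1.5),(600,600),interpolation=2))
```

```text
[ 0.65572654 -0.02697882 -0.29529288  0.0221642 ] [-2.3 -0.2  2.8 -1.   0.9  1.1 -1.4  0.9]
1.3 [[380.4, 269.9], [384.3, 284.2]]
1.4 [[378.6, 270.3], [381.1, 284.9]]
1.5 [[376.7, 270.5], [377.8, 285.3]]
1.6 [[374.9, 270.5], [374.4, 285.3]]
```

View pics/w5z.png

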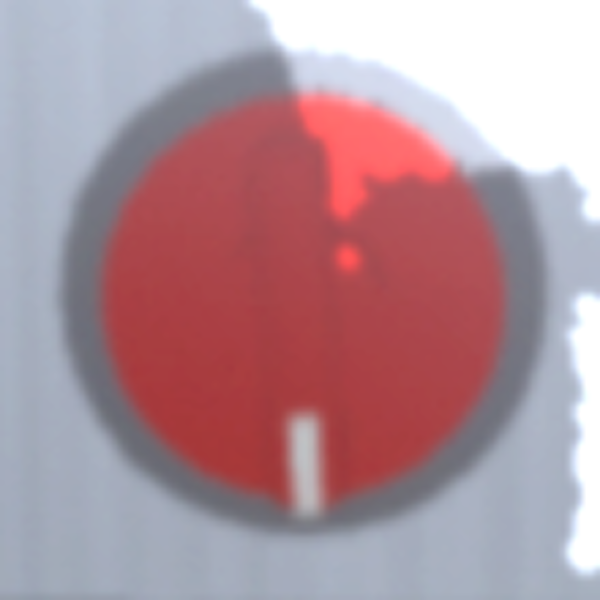

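```bash
python3 -c "
from cell import *
print(observe()['force'],sign_off())"
```

```text
the job is handed in; nothing more can be done
[-0.55710016  0.42740317 -0.19695427] None
```

I closed the hatch and latched it, and the tongue alone now holds it. The job is handed in at about 11 s of robot time.

**What I did**
- I swung the hatch down with closed fingertips until I felt the seal, which came early (about 0.06 rad), so the frame sits high.
- I gripped the wing and turned it clockwise to its stop, holding about 19–22 N (peak 22.7 N). The tongue passed the edge at about 0.4 rad without catching; torque stayed at or below 0.15 N m until the stop.
- I eased the press and the turn, then opened the fingers and lifted clear.

**Last checks**
- **Knob:** the wing's mark in the wrist picture fits about 1.5 rad, fully home.
- **Hatch:** the picture fit gives about 0.02 rad, within the latched range, though that fit is loose (residuals up to about 3 pixels).
- **Latch:** as I eased the press, the hatch rose 1.6 mm and then held against a 4.5 N upward pull.
- **Robot and bench:** the tool is clear and the wrist force is near zero. I saw the screwdriver and jar where they were. I did not check the other items again, but the arm never went near them.

**Did not go cleanly**
- At the end stop the torque reached about 1.0 N m, over the 0.9 N m limit given for the frame edge. The tongue was about 1 rad past that edge, so this was against the stop, and I turned back a little before letting go.
- A sideways force of about 5–7 N on the tool remained throughout the press.

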